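# Put the carver's bench in order

### The job

Sort the things on the carving bench: lay both palm gouges flat on the floor of the oblong tool tray, put both carved square blocks flat, carved face up and not on top of each other, in the square box, and stand the turned knob on its foot in the round dish. Leave the steel cup standing where it is. (The plain offcuts, the pencil and the other odds and ends are not part of the job.)

Things in the scene. Friction and masses are not known exactly. Their poses are not given: they have to be found in the camera images.
- wide_gouge_grip (a point): Palm gouge (small carving tool) lying flat, its axis level: square-section dark wooden handle with rounded edges, 68 long, 20 wide, 20 high, and a steel blade 16 wide that sticks out 38 beyond one end of the handle (106 long in all). The point is the handle's centre, 10 above its underside and 72 from the blade's tip; +x runs along the handle towards the blade, z up. Grip it across the handle (along y). The gouge with the wide blade. Size in mm.
- narrow_gouge_grip (a point): Palm gouge (small carving tool) lying flat, its axis level: square-section dark wooden handle with rounded edges, 68 long, 20 wide, 20 high, and a steel blade 8 wide that sticks out 38 beyond one end of the handle (106 long in all). The point is the handle's centre, 10 above its underside and 72 from the blade's tip; +x runs along the handle towards the blade, z up. Grip it across the handle (along y). The gouge with the narrow blade; otherwise the same. Size in mm.
- flower_block_center (a point): Square carved wooden block, 46 x 46, light wood: a 20 high square base with vertical sides and on it a round relief 40 across that rises to about 28 above the underside at its middle, carved with a flower of eight round petals. The point is on its upright axis 12 above its underside; x and y are square to the sides, z up out of the carved face. Size in mm.
- ring_block_center (a point): Square carved wooden block, 46 x 46, light wood: a 20 high square base with vertical sides and on it a round relief 40 across that rises to about 28 above the underside at its middle, carved with concentric rings. The point is on its upright axis 12 above its underside; x and y are square to the sides, z up out of the carved face. Size in mm.
- knob_center (a point): Turned light wooden drawer knob standing on its foot, 36 high: foot 32 across, waist 22 across 10 above the underside, round head 40 to 42 across from 17 to 26 above the underside, narrowing to 32 at the top. The point is on its axis 18 above the underside; z up. Size in mm.
- tool_tray: Shallow oblong wooden tray, fixed to the bench, 190 (its x) x 145 (its y) outside, 24 high, walls and floor 6 thick (inside 178 x 133). Origin at the centre of its underside on the bench, z up. Size in mm.
- block_box: Square open wooden box, fixed to the bench, 150 x 150 outside, 40 high, walls and floor 6 thick (inside 138 x 138). Origin at the centre of its underside on the bench, x and y square to its walls, z up. Size in mm.
- dish: Round wooden dish, fixed to the bench, 156 across the rim, 30 high, walls and floor 6 thick; the floor is flat and at least 118 across. Origin at the centre of its underside on the bench, z up. Size in mm.
- cup: Bystander: empty steel drinking cup standing on the bench, 66 across the rim, 52 at the foot, 75 high. Origin at the centre of its underside, z up. Size in mm.
Mind the look-alikes: they are no part of the job. Leave any pink or purple look-alike of the part that bears wide_gouge_grip alone. What is shaped like the part that bears ring_block_center but orange or purple is not meant.

How it is judged:
By the outcome, as a careful person would: the job done as asked, in the order asked, and still so for the second after the job is handed in, with the robot touching nothing.
It also fails if it takes over 128 s, if anything falls off the work surface, if the arm or the gripper's body presses on something with over 40 N, if the wrist force passes 120 N, or if a joint passes its speed limit or range.

### The arm

A 7-joint arm with a two-finger parallel gripper is mounted at the origin on the work surface. World frame = base frame: x ahead of the robot, y to its left, z up, the work surface at z = 0. Lengths are in m, angles in rad, forces in N, time in s.
With the tool pointing down it reaches from about 0.35 to 0.9 m from the base axis. Payload 8.1 kg.
Tool frame: the origin (TCP) lies between the finger pads; the fingertips stand ahead of it and the grasp point (between the pads) lies 5 mm behind it (robot.tips_ahead is the z of the fingertips in the tool frame, in m); z points along the fingers, y is the line along which they close (so a half turn about z gives the same grasp; the last joint's range is limited). The gripper opens to 85 mm and grips with 20 to 120 N. Pads are 22 mm wide; open, the fingers measure 114 mm over their backs; the gripper's body (76 mm by 85 mm) begins 54 mm behind the grasp point. The pads swing forward as they close: fully open they stand 13 mm farther back than shut.
Start: joints at [1.188, 0.434, 0.025, 1.573, -0.012, 1.134, -0.075], TCP at [0.173, -0.601, 0.209] pointing down, gripper open.
Joint ranges: [-2.62, 2.62], [-0.44, 2.09], [-1.27, 1.32], [0.08, 2.57], [-1.32, 4.46], [0.12, 2], [-2.74, 2.74]. Speed limits (rad/s): [2.22, 2.22, 3.01, 3.01, 3.14, 3.14, 3.14].

### API

Orientations are given as a unit quaternion [x, y, z, w].
In Python, from rig import status, vision, ticket, robot gives the robot as it stands. The module is installed in compiled form; this text tells all that it offers.
- The arm moves only by the tool arm_command, never from a script. Its argument "series" is a list of rows, each an object with "linear": the shift along the tool's x, y, z in mm, a list of three; "twist": the turn about the tool's z in rad. In form: [{"linear": [tx, ty, tz], "twist": twist}, ...]. A call has exactly 8 rows; each row shifts and turns the commanded pose from where the row before left it, along the tool's axes as they then stand; what a row does not reach is not made up. A row lasts 1/8 s, in which the tool goes at most 62.5 mm and 10.7 degrees, less where a joint would pass 70% of its speed; a pose out of reach is approached as far as the arm can. A call with a gripper value outside its range is refused whole. "fingers" is the finger opening in mm, from 0 to 85.4, set as the call begins (left out, the last holds). The fingers move at their own pace and stop on an object; the grip force is fixed at half the most. Time passes only in rows, so rows that do not move let the fingers close, or fill a call up. It gives the time, the measured TCP pose, the force, the opening and the grip force at its end, in the units of the state.
- status.get_state(): the state, without advancing time (a new reading comes with each control period).
- vision.snapshot(name): name is "side" or "top" or "wrist"; returns a dict with "image" (400x640x3 uint8, red, green, blue), "z_map" (400x640 float32, m along the optical axis (not along the pixel's ray), 0 where there is no reading), "vfov" (degrees; the focal length in pixels is half the picture's height over the tangent of half this angle, whatever the lens; pixels are square), "cx", "cy" (the principal point, pixels), "xyz" and "rotation" of the camera in the world; the wrist camera has in their place "T_tool_cam" (4x4, takes a point from camera to tool coordinates, whose origin is the TCP and whose axes are the flange's). Camera axes: x right, y down, z forward; pixel columns grow to the right and rows downward; lengths in m; the calibration is good to about 2 mm. A picture is of the moment at which its call begins: read the wrist's pose just before it.
- ticket.hand_in(): hands the job in; it is judged then, once.
Trained networks look in a picture, given as the dict that the camera call returned (one of the last four; its "shot" number tells which), for a name from the list of things; names that differ only in an ending like _2 or _b are one class to them, and where a whole thing is asked for, a point or a joint stands for the part that bears it (a point fixed in the world has none). Each returns a list of dicts, best first, with "score" (0 to 1); they miss things now and then, are a little off and sometimes report something else, mostly with a low value. They report only what shows in the picture. A call takes as long as a camera call. They do not tell look-alikes from the thing itself.
- vision.trace(picture, label): "pixels" (400x640 bool, what is visible of it) and "extent" ([left, top, right, bottom] in pixels, round what is visible of it).
The state is a dict: "t": time; "joint_pos": joint angles; "dq": joint speeds; "joint_torque": joint torques, N m; "eef_pos": TCP position; "tool_rot": TCP orientation; "force": force on the tool from outside, world axes, zero at the start; "torque": the same for the moment, N m; "gripper_width": opening from 0.0 (shut) to 1.0 (fully open); "grip_force": force on a finger pad.
Only numpy, scipy, OpenCV 4.12 (cv2) and the standard library are available. Lean on these libraries where they do the work, as an engineer would, in place of code of your own. Each camera call takes 0.05 s, during which the arm holds its last target. There are 200 camera calls.

## Working session

There is one attempt and no reset: what is moved stays moved. The work goes in short steps, Python scripts to look and compute and a tool call to move; the robot and the scene stay as the last step left them, time stands still between calls to the robot, and variables do not carry over. Pictures are saved under pics/ and viewed, at most 14 in all, crops included, and the job is handed in when it is done.

Besides the shell and the picture viewer there is one more tool, called as name([rows], argument=value, ...), one row to a line, values as JSON. arm_command: Moves the arm, as the interface text tells. Its arguments: {"type":"object","properties":{"series":{"type":"array"},"fingers":{"type":"number"}},"required":["series"]}

```bash
mkdir -p pics; ls
cat > h.py <<'E'
import numpy as np, cv2
from scipy.spatial.transform import Rotation as R
from rig import status, vision, ticket, robot
def f_of(p): return p["image"].shape[0]/2/np.tan(np.radians(p["vfov"])/2)
def rotm(r):
    r=np.array(r); return r if r.shape==(3,3) else R.from_quat(r).as_matrix()
def cloud(p,st=None):
    z=p["z_map"]; f=f_of(p); v,u=np.mgrid[:z.shape[0],:z.shape[1]]
    c=np.stack([(u-p["cx"])*z/f,(v-p["cy"])*z/f,z],-1)
    if "T_tool_cam" in p:
        T=np.array(p["T_tool_cam"]); c=c@T[:3,:3].T+T[:3,3]
        return c@rotm(st["tool_rot"]).T+np.array(st["eef_pos"])
    return c@rotm(p["rotation"]).T+np.array(p["xyz"])
def save(n,im): cv2.imwrite("pics/"+n,im[...,::-1])
names=["wide_gouge_grip","narrow_gouge_grip","flower_block_center","ring_block_center","knob_center","tool_tray","block_box","dish","cup"]
E
python3 - <<'E'
from h import *
np.set_printoptions(precision=4,suppress=True)
print(status.get_state(), robot.tips_ahead)
for c in ["top","side"]:
    p=vision.snapshot(c); save(c+"0.png",p["image"]); W=cloud(p)
    print(c,p["vfov"],p["cx"],p["cy"],p["xyz"],p["rotation"])
    for n in names:
        for d in vision.trace(p,n)[:5]:
            m=d["pixels"]&(p["z_map"]>0); q=W[m]
            if len(q)<5: continue
            print(n,round(d["score"],2),[int(x) for x in d["extent"]],m.sum(),np.median(q,0),"zmax",np.percentile(q[:,2],97), p["image"][m].mean(0).astype(int))
E
```

```text
pics
{'t': 0.0, 'joint_pos': array([ 1.1884,  0.4352,  0.025 ,  1.5741, -0.0116,  1.134 , -0.0751]), 'dq': array([-0.0009,  0.0006,  0.0014, -0.0001, -0.0008,  0.0008,  0.0009]), 'joint_torque': array([  0.001 , -67.0461,   1.0248, -31.6207,   0.0151,   0.0128,
        -0.    ]), 'eef_pos': array([ 0.1724, -0.6002,  0.2086]), 'tool_rot': array([ 0.9902,  0.1394, -0.0002, -0.0008]), 'force': array([-0.3774,  0.5156,  0.0313]), 'torque': array([-0.0283, -0.0371,  0.0028]), 'grip_force': 0.0, 'gripper_width': 1.004043303173031} 0.014
top 56.045716694965364 312.75548262162107 192.3449624013941 [ 0.3848 -0.0095  1.0282] [-0.7026  0.7078 -0.0542  0.0487]
wide_gouge_grip 0.77 [451, 139, 488, 167] 258 [ 0.636  -0.4582  0.0168] zmax 0.022423009149802473 [185 111 127]
wide_gouge_grip 0.74 [354, 212, 370, 252] 320 [ 0.4247 -0.1485  0.016 ] zmax 0.022307900060395545 [109  86  69]
wide_gouge_grip 0.71 [375, 268, 415, 278] 266 [ 0.319  -0.2381  0.0174] zmax 0.02244534558050854 [109  64 128]
narrow_gouge_grip 0.6 [302, 207, 306, 246] 284 [0.4398 0.0011 0.0173] zmax 0.022849334536539388 [107  80  59
[... 1303 characters left out ...]
 [320, 165, 335, 177] 130 [0.6307 0.1868 0.0189] zmax 0.02796840272160515 [168 132  93]
ring_block_center 0.65 [306, 129, 318, 136] 63 [0.6919 0.4424 0.0207] zmax 0.02921181283816577 [185 108  62]
knob_center 0.53 [379, 227, 394, 242] 144 [ 0.643  -0.2026  0.0305] zmax 0.03924521279506464 [182 146 104]
tool_tray 0.88 [326, 179, 394, 228] 1873 [ 0.6514 -0.0155  0.0069] zmax 0.024948601446197833 [96 64 44]
block_box 0.77 [251, 137, 302, 173] 1036 [0.5007 0.376  0.0093] zmax 0.04043465403142043 [87 58 40]
dish 0.73 [342, 273, 399, 327] 2068 [ 0.4721 -0.3734  0.0077] zmax 0.03143453363816029 [95 63 43]
cup 0.8 [313, 126, 331, 154] 306 [0.6833 0.3245 0.0512] zmax 0.07472623435842371 [106  99 100]
```

Run:
```python
import cv2
im=cv2.imread("pics/top0.png")[95:295,110:500]
cv2.imwrite("pics/top0c.png",cv2.resize(im,None,fx=2.05,fy=2.05,interpolation=cv2.INTER_CUBIC)[:, :800])
```

```text
(no output)
```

View pics/top0c.png

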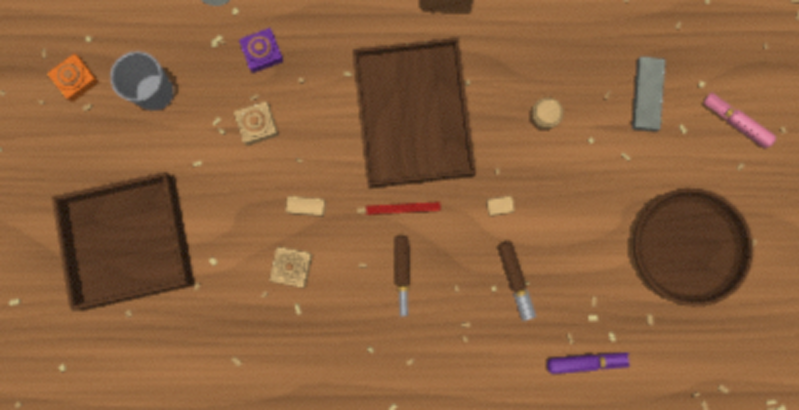

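The picture (2.05x crop of the top view; pixels below are full frame) shows:
- Narrow gouge: brown handle at (306,222), blade towards the robot.
- Wide gouge: brown handle at (361,226). The pink (470,153) and purple (397,273) ones are look-alikes.
- Ring block: plain light wood at (235,155). The orange (145,132) and purple (238,119) ones are look-alikes.
- Flower block: (252,225).
- Knob: (377,150).

Next I measure them and take one enlarged crop to confirm.

```bash
cat > m.py <<'E'
from h import *
np.set_printoptions(precision=4,suppress=True)
def rect(q):
    (c,s,a)=cv2.minAreaRect((q[:,:2]*1000).astype(np.float32)); return np.round(c,1),np.round(s,1),round(a,1)
def near(W,xy,r,zlo,zhi):
    d=np.linalg.norm(W[...,:2]-np.array(xy),axis=-1); return (d<r)&(W[...,2]>zlo)&(W[...,2]<zhi)
E
python3 - <<'E'
from m import *
p=vision.snapshot("top"); W=cloud(p); W[p["z_map"]==0]=9
for n,xy,r,lo,hi in [("bench",(.45,.07),.03,-.1,.1),("wide",(.415,-.15),.075,.004,.03),("wide top",(.415,-.15),.075,.017,.03),("narrow",(.42,0),.075,.004,.03),("nar top",(.42,0),.075,.017,.03),("flower",(.445,.145),.045,.012,.04),("ring",(.637,.196),.045,.012,.04),("knob",(.646,-.193),.04,.012,.05),("knobtop",(.646,-.193),.04,.034,.05),("tray",(.655,-.014),.14,.018,.035),("box",(.481,.371),.125,.032,.05),("dish",(.467,-.385),.1,.024,.04),("cup",(.69,.34),.06,.065,.09)]:
    m=near(W,xy,r,lo,hi); q=W[m]
    print(n,len(q),rect(q),"z",np.percentile(q[:,2],[3,50,97]))
for n in ["wide_gouge_grip","narrow_gouge_grip"]:
    for d in vision.trace(p,n)[:4]:
        q=W[d["pixels"]]; print(n,rect(q))
im=p["image"]
def crop(u,v): return cv2.resize(im[v-25:v+25,u-25:u+25],(260,260),interpolation=cv2.INTER_CUBIC)
save("crops.png",np.vstack([np.hstack([crop(306,228),crop(364,232),crop(377,150)]),np.hstack([crop(235,155),crop(252,225),crop(145,132)])]))
E
```

```text
bench 381 (array([450.5,  70.5]), array([57.7, 57.8]), 89.8) z [-0.0035  0.0001  0.0034]
wide 319 (array([ 414. , -143.1]), array([125.2, 128.7]), 66.8) z [0.0043 0.0157 0.0224]
wide top 137 (array([ 441.8, -143.9]), array([72.5, 18. ]), 18.1) z [0.0176 0.0198 0.0234]
narrow 270 (array([425.9,  -0.2]), array([134.1, 130. ]), 83.5) z [0.0042 0.0174 0.022 ]
nar top 142 (array([435.8,   2.2]), array([99., 18.]), 2.7) z [0.0173 0.0196 0.0225]
flower 301 (array([445.7, 148.2]), array([47., 46.]), 78.2) z [0.0169 0.0225 0.0292]
ring 288 (array([640.3, 198.1]), array([47., 46.]), 18.3) z [0.0162 0.0229 0.0287]
knob 182 (array([ 649.1, -193.6]), array([39., 40.]), 44.5) z [0.0214 0.0327 0.0374]
knobtop 71 (array([ 647.7, -193. ]), array([31.2, 29.7]), 40.6) z [0.0341 0.0355 0.0387]
tray 543 (array([653.9, -14.6]), array([190.9, 145.2]), 6.4) z [0.019  0.0234 0.027 ]
box 618 (array([480.7, 365.2]), array([150.3, 150.9]), 12.4) z [0.0331 0.0392 0.043 ]
dish 464 (array([ 468., -378.]), array([153.6, 153.1]), 58.9) z [0.0246 0.029  0.0326]
cup 161 (array([687.3, 339.7]), array([65.1, 62.6]), 45.6) z [0.0654 0.0728 0.0772]
wide_gouge_grip (array([4706.7, 4400. ]), array([12584.3,    56.2]), 46.7)
wide_gouge_grip (array([4631. , 4380.7]), array([12716. ,    83.1]), 47.0)
wide_gouge_grip (array([4796.7, 4253.7]), array([12679.7,    35.1]), 48.6)
narrow_gouge_grip (array([4718.3, 4473.7]), array([12460.9,    75.6]), 46.2)
```

View pics/crops.png

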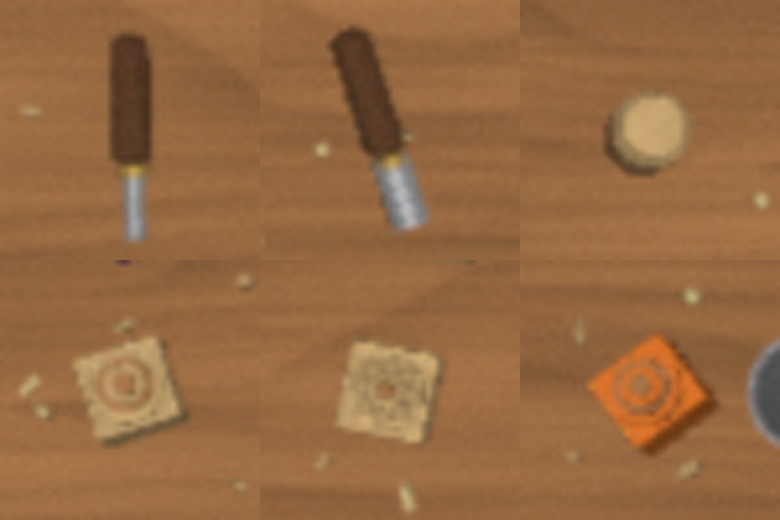

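Confirmed: brown-handled narrow and wide gouges, plain light ring and flower blocks, and the light knob. Everything matches the given sizes. Next, the narrow handle's centre and a helper for computing moves.

```bash
cat > go.py <<'E'
from m import *
import sys
def pose():
    s=status.get_state(); M=R.from_quat(s["tool_rot"]).as_matrix(); return s,np.array(s["eef_pos"]),np.arctan2(M[1,0],M[0,0]),M
def plan(pts):  # successive x,y,z(mm),psi -> twist, then shift in turned tool axes
    s,p,psi,M=pose(); p=p*1000
    for x,y,z,a in pts:
        d=np.array([x,y,z])-p
        t=[np.cos(a)*d[0]+np.sin(a)*d[1], np.sin(a)*d[0]-np.cos(a)*d[1], -d[2]]
        print("twist %.3f shift"%(psi-a),np.round(t,1),"n>=%.1f"%(np.linalg.norm(t)/62.5))
        p=np.array([x,y,z]);psi=a
if __name__=="__main__":
    s,p,psi,M=pose(); print("at",np.round(p*1000,1),round(psi,3),"zaxis",M[:,2],"j7",s["joint_pos"][6])
    plan(eval("["+sys.argv[1]+"]"))
E
python3 - <<'E'
from m import *
p=vision.snapshot("top"); W=cloud(p); im=p["image"].astype(int)
for n,xy in [("wide",(.44,-.145)),("narrow",(.44,0))]:
    m=near(W,xy,.06,.009,.03)&(im.sum(-1)<230)
    m=cv2.morphologyEx(m.astype(np.uint8),cv2.MORPH_OPEN,np.ones((3,3)))>0
    q=W[m]; print(n,len(q),rect(q),np.median(q,0), np.argwhere(m).mean(0))
E
python3 go.py "(442,-144,120,.316),(442,-144,17,.316)"
```

```text
wide 180 (array([ 445.2, -142.1]), array([66.7, 19.2]), 17.3) [ 0.4459 -0.1415  0.0186] [224.4222 359.0167]
narrow 172 (array([454.1,   2.1]), array([18.9, 62.1]), 89.7) [0.4527 0.0033 0.019 ] [221.8081 305.436 ]
at [ 172.6 -600.7  209.4] 0.28 zaxis [-0. -0. -1.] j7 -0.0750975468632569
twist -0.036 shift [ 398.  -350.4   89.4] n>=8.6
twist 0.000 shift [  0.   0. 103.] n>=1.6
```

arm_command([
  {"linear": [0, 0, 0], "twist": -0.03},
  {"linear": [45, -40, 0], "twist": 0},
  {"linear": [45, -40, 0], "twist": 0},
  {"linear": [45, -40, 0], "twist": 0},
  {"linear": [45, -40, 0], "twist": 0},
  {"linear": [45, -40, 0], "twist": 0},
  {"linear": [45, -40, 0], "twist": 0},
  {"linear": [45, -40, 0], "twist": 0},
], fingers=55)

```text
t: 2.2
eef_pos: [0.3881, -0.2364, 0.2098]
tool_rot: [0.988, 0.155, 0.0, 0.0]
force: [1.8, -0.7, 0.4]
gripper_width: 0.646
grip_force: 0.0
```

```bash
python3 go.py "(444,-142.5,120,.31)"
```

```text
at [ 388.1 -236.4  209.8] 0.311 zaxis [ 0.001  -0.0007 -1.    ] j7 -0.8768665146495874
twist 0.001 shift [ 81.8 -72.4  89.8] n>=2.3
```

arm_command([
  {"linear": [27, -24, 0], "twist": 0},
  {"linear": [27, -24, 15], "twist": 0},
  {"linear": [28, -24, 25], "twist": 0},
  {"linear": [0, 0, 25], "twist": 0},
  {"linear": [0, 0, 25], "twist": 0},
  {"linear": [0, 0, 0], "twist": 0},
  {"linear": [0, 0, 0], "twist": 0},
  {"linear": [0, 0, 0], "twist": 0},
])

```text
t: 3.2
eef_pos: [0.4441, -0.1448, 0.1205]
tool_rot: [0.988, 0.154, 0.001, 0.0]
force: [-0.9, 0.3, -0.7]
gripper_width: 0.644
grip_force: 0.0
```

```bash
python3 - <<'E'
from go import *
s=status.get_state(); p=vision.snapshot("wrist"); W=cloud(p,s); im=p["image"].astype(int)
print(s["eef_pos"],p["T_tool_cam"])
for d in vision.trace(p,"wide_gouge_grip")[:2]: print(d["score"],d["extent"],rect(W[d["pixels"]&(p["z_map"]>0)]))
m=near(W,(.444,-.1425),.06,.009,.03)&(im.sum(-1)<230)
m=cv2.morphologyEx(m.astype(np.uint8),cv2.MORPH_OPEN,np.ones((5,5)))>0
q=W[m]; print(len(q),rect(q),np.percentile(q[:,2],[50,90])); save("w1.png",p["image"])
E
python3 go.py "(444,-142.5,16,.31)"
```

```text
[ 0.4441 -0.1448  0.1205] [[ 0.0001 -0.9609 -0.2767  0.0704]
 [ 1.      0.0001 -0.      0.0001]
 [ 0.0001 -0.2767  0.9609 -0.165 ]
 [ 0.      0.      0.      1.    ]]
0.87 [309.7, 146.8, 333.3, 264.1] (array([ 426.6, -148.6]), array([106.6,  20.5]), 17.1)
0.7 [318.1, 308.2, 396.4, 348.4] (array([ 318.7, -221. ]), array([19.8, 71.5]), 4.2)
1794 (array([ 445. , -142.7]), array([67.8, 20. ]), 17.1) [0.0197 0.021 ]
at [ 443.9 -144.7  120.2] 0.31 zaxis [ 0.0015 -0.0005 -1.    ] j7 -1.1792781088746953
twist -0.000 shift [  0.8  -2.1 104.2] n>=1.7
```

View pics/w1.png

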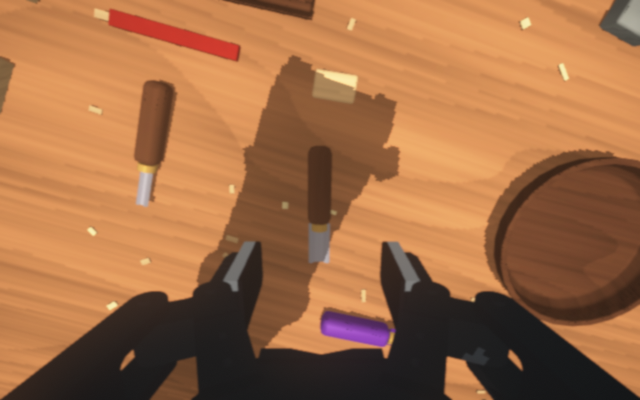

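The wrist view shows the wide gouge between the fingers at (320,200). It measures 106.6 x 20.5 mm with its centre at (445,-143), so I descend.

arm_command([
  {"linear": [2, -2, 20], "twist": 0.012},
  {"linear": [0, 0, 25], "twist": 0},
  {"linear": [0, 0, 25], "twist": 0},
  {"linear": [0, 0, 20], "twist": 0},
  {"linear": [0, 0, 10], "twist": 0},
  {"linear": [0, 0, 4], "twist": 0},
  {"linear": [0, 0, 0], "twist": 0},
  {"linear": [0, 0, 0], "twist": 0},
])

```text
t: 4.3
eef_pos: [0.4452, -0.1421, 0.016]
tool_rot: [0.989, 0.148, 0.0, 0.0]
force: [-0.2, -0.4, -0.4]
gripper_width: 0.647
grip_force: 0.0
```

arm_command([
  {"linear": [0, 0, 0], "twist": 0},
  {"linear": [0, 0, 0], "twist": 0},
  {"linear": [0, 0, 0], "twist": 0},
  {"linear": [0, 0, 0], "twist": 0},
  {"linear": [0, 0, 0], "twist": 0},
  {"linear": [0, 0, 0], "twist": 0},
  {"linear": [0, 0, 0], "twist": 0},
  {"linear": [0, 0, -5], "twist": 0},
], fingers=0)

```text
t: 5.3
eef_pos: [0.4444, -0.1419, 0.0204]
tool_rot: [0.989, 0.148, -0.0, -0.0]
force: [-0.2, 0.5, 0.2]
gripper_width: 0.001
grip_force: 0.0
```

```bash
python3 go.py "(445,-143,80,.298),(662,-40,80,.112),(662,-40,25,.112)"
```

```text
at [ 444.4 -141.9   20.4] 0.298 zaxis [-0.0007  0.0001 -1.    ] j7 -1.2725497405118005
twist -0.000 shift [  0.2   1.2 -59.6] n>=1.0
twist 0.186 shift [227.2 -78.1   0. ] n>=3.8
twist 0.000 shift [ 0.  0. 55.] n>=0.9
```

The fingers shut on nothing, so I look at why.

Run:
```python
from go import *
s=status.get_state(); p=vision.snapshot("wrist"); save("w2.png",p["image"])
p=vision.snapshot("side"); W=cloud(p); save("s2.png",p["image"])
p=vision.snapshot("top"); W=cloud(p); im=p["image"].astype(int)
for d in vision.trace(p,"wide_gouge_grip")[:4]: print(d["score"],d["extent"],rect(W[d["pixels"]&(p["z_map"]>0)]))
```

```text
0.85 [454.9, 140.5, 489.1, 170.7] (array([ 643.7, -459.9]), array([104.5,  29.8]), 51.9)
```

View pics/w2.png

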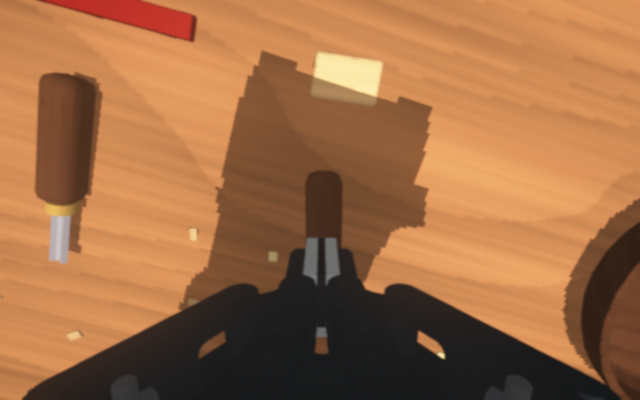

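Run:
```python
from go import *
s=status.get_state(); p=vision.snapshot("wrist"); W=cloud(p,s); print(s["eef_pos"],s["gripper_width"],p["cx"],p["cy"],f_of(p))
M=R.from_quat(s["tool_rot"]).as_matrix()
for u,v in [(323,172),(323,180),(323,200),(323,220),(323,232),(310,240),(322,240),(312,250),(333,250),(322,260),(312,275),(321,275),(333,275),(321,328),(321,345)]:
    w=W[v,u]; print(u,v,p["image"][v,u],w*1000,"tool",(M.T@(w-s["eef_pos"]))*1000)
```

```text
[ 0.4449 -0.142   0.0206] -0.0001332667426831107 320.9840341897213 196.4984131014576 328.9315791600572
323 172 [74 47 31] [ 477.6778 -133.1761   11.286 ] tool [33.9262  1.1452  9.3731]
323 180 [70 44 29] [ 475.3222 -133.8489   19.7619] tool [31.4806  1.1004  0.8961]
323 200 [69 43 29] [ 465.2452 -136.9543   20.6222] tool [20.9363  1.1144  0.0311]
323 220 [68 44 30] [ 454.5167 -140.2681   20.3518] tool [9.7076 1.1362 0.2966]
323 232 [67 43 30] [ 447.5975 -142.4098   19.4665] tool [2.4642 1.1544 1.1787]
310 240 [111 111 109] [ 453.8331 -134.1948   49.4114] tool [ 10.8479  -4.8608 -28.7645]
322 240 [37 30 28] [ 455.251  -139.3869   49.0284] tool [ 10.6806   0.5187 -28.3798]
312 250 [111 111 110] [ 454.1313 -135.3198   59.6757] tool [ 10.8075  -3.6945 -39.0284]
333 250 [110 110 108] [ 457.1808 -143.5261   60.7534] tool [ 11.3169   5.0457 -40.103 ]
322 260 [35 29 28] [ 512.1249 -121.4222  185.7084] tool [  70.3823    0.0677 -165.0337]
312 275 [117 118 117] [ 454.1753 -135.8622   80.1453] tool [ 10.6995  -3.1562 -59.4979]
321 275 [35 32 30] [ 455.4063 -138.8595   80.6727] tool [ 10.9976   0.0705 -60.0241]
333 275 [106 107 106] [ 456.7236 -142.9282   80.7903] tool [ 11.064    4.3467 -60.1403]
321 328 [97 94 96] [ 382.2694 -161.3246   10.7733] tool [-65.5424   0.0769   9.8416]
321 345 [110  72  45] [ 360.96   -167.8674   -0.5098] tool [-87.8386   0.0792  21.115 ]
```

View pics/s2.png

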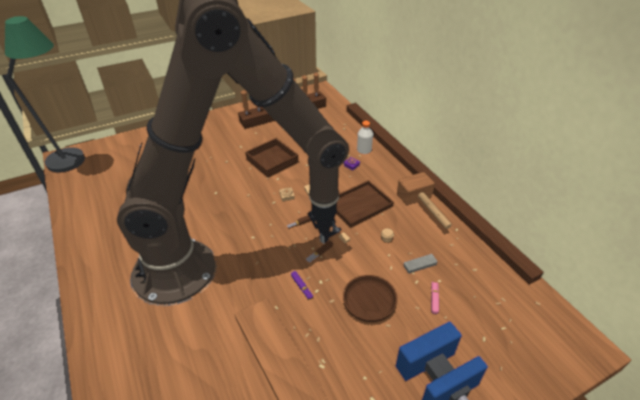

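The depth map puts the shut fingertips at about world z=47 mm, roughly 41 mm short of what tips_ahead=14 mm implies. The handle itself hasn't moved. I reopen, drop part of the way and measure the tips again.

arm_command([
  {"linear": [0, 0, 0], "twist": 0},
  {"linear": [0, 0, 0], "twist": 0},
  {"linear": [0, 0, 0], "twist": 0},
  {"linear": [0, 0, 0], "twist": 0},
  {"linear": [0, 0, 0], "twist": 0},
  {"linear": [0, 0, 10], "twist": 0},
  {"linear": [0, 0, 10], "twist": 0},
  {"linear": [0, 0, 0], "twist": 0},
], fingers=45)

```text
t: 6.55
eef_pos: [0.4438, -0.1417, -0.0007]
tool_rot: [0.989, 0.148, -0.001, -0.0]
force: [0.0, 0.5, 1.0]
gripper_width: 0.524
grip_force: 0.0
```

```bash
cat > tips.py <<'E'
from go import *
s=status.get_state(); p=vision.snapshot("wrist"); W=cloud(p,s); W[p["z_map"]==0]=9
M=R.from_quat(s["tool_rot"]).as_matrix(); T=(W-s["eef_pos"])@M*1000
print(s["eef_pos"],s["gripper_width"],s["force"])
m=(abs(T[...,0])<14)&(abs(T[...,1])<60)&(T[...,2]>-90)&(W[...,2]<1)&(W[...,2]>.024)
for sg in (-1,1):
    q=T[m&(sg*T[...,1]>0)]; k=q[:,2]>q[:,2].max()-4; print("tip z",np.percentile(q[:,2],[90,97,99.5,100]),"inner y",q[k,1].min(),q[k,1].max(),"x",q[k,0].min(),q[k,0].max())
E
python3 tips.py; python3 go.py "(445,-143,-20,.298)"
```

```text
[ 0.4438 -0.1417 -0.0007] 0.5241190053639009 [0.0322 0.5141 1.0039]
tip z [-47.7985 -35.1071 -28.5282 -24.7537] inner y -28.238702288512826 -22.42907546709641 x -10.95022581850167 10.772981964409196
tip z [-47.562  -35.044  -28.4174 -24.752 ] inner y 22.13408924052324 28.402397236928 x -10.207089647646475 10.82201146335109
at [ 444.2 -141.8   -0.2] 0.298 zaxis [-0.0014  0.0003 -1.    ] j7 -1.289117974767333
twist -0.000 shift [ 0.4  1.4 19.8] n>=0.3
```

```bash
sed -i 's/(W\[...,2\]>.024)/(W[...,2]>.005)\&(abs(T[...,1])>14)/' tips.py; python3 tips.py
```

```text
[ 0.4442 -0.1418 -0.0002] 0.529552895029992 [ 0.1529 -0.1533 -0.7954]
tip z [-47.4161 -34.8003 -28.0596 -24.2095] inner y -28.32889233068461 -22.48055346220077 x -8.741474402863265 10.503153510933984
tip z [-47.4418 -34.9198 -27.9382 -24.084 ] inner y 22.138152707199385 22.55511281840444 x -8.71089311348565 10.09728518631268
```

arm_command([
  {"linear": [0, 1, 10], "twist": 0},
  {"linear": [0, 0, 8], "twist": 0},
  {"linear": [0, 0, 0], "twist": 0},
  {"linear": [0, 0, 0], "twist": 0},
  {"linear": [0, 0, 0], "twist": 0},
  {"linear": [0, 0, 0], "twist": 0},
  {"linear": [0, 0, 0], "twist": 0},
  {"linear": [0, 0, 0], "twist": 0},
], fingers=40)

```text
t: 7.65
eef_pos: [0.445, -0.1429, -0.0175]
tool_rot: [0.989, 0.148, 0.0, 0.0]
force: [0.0, -0.1, -0.5]
gripper_width: 0.47
grip_force: 0.0
```

arm_command([
  {"linear": [0, 0, 0], "twist": 0},
  {"linear": [0, 0, 0], "twist": 0},
  {"linear": [0, 0, 0], "twist": 0},
  {"linear": [0, 0, 0], "twist": 0},
  {"linear": [0, 0, 0], "twist": 0},
  {"linear": [0, 0, 0], "twist": 0},
  {"linear": [0, 0, 0], "twist": 0},
  {"linear": [0, 0, 0], "twist": 0},
], fingers=0)

```text
t: 8.65
eef_pos: [0.445, -0.143, -0.0174]
tool_rot: [0.989, 0.148, 0.0, 0.0]
force: [-1.7, 1.0, 5.3]
gripper_width: 0.217
grip_force: 59.1
```

```bash
python3 tips.py;python3 go.py "(445,-143,60,.298),(662,-40,60,.112),(662,-40,-10,.112)"
```

```text
[ 0.445  -0.143  -0.0174] 0.21744493413043314 [-1.6742  1.0273  5.3239]
tip z [-66.1938 -40.6741 -30.5515 -26.6367] inner y -21.86127038392822 -14.016088508093647 x 6.57746404517598 11.453810310813935
tip z [-66.4795 -40.6416 -30.5841 -25.9786] inner y 14.025002741309752 21.221209299670047 x 6.502366014640045 11.308594086183655
at [ 445.  -142.9  -17.4] 0.298 zaxis [ 0.0001 -0.0002 -1.    ] j7 -1.3015616615591075
twist -0.000 shift [ -0.    0.1 -77.4] n>=1.2
twist 0.186 shift [227.2 -78.1   0. ] n>=3.8
twist 0.000 shift [ 0.  0. 70.] n>=1.1
```

Gripped at 18.6 mm opening and 59 N. I lift, turn and carry to the tray.

arm_command([
  {"linear": [0, 0, -25], "twist": 0},
  {"linear": [0, 0, -50], "twist": 0},
  {"linear": [0, 0, 0], "twist": 0.15},
  {"linear": [0, 0, 0], "twist": 0.036},
  {"linear": [50, -16, 0], "twist": 0},
  {"linear": [50, -16, 0], "twist": 0},
  {"linear": [50, -16, 0], "twist": 0},
  {"linear": [50, -16, 0], "twist": 0},
])

```text
t: 9.7
eef_pos: [0.6373, -0.0562, 0.0561]
tool_rot: [0.998, 0.057, -0.001, 0.0]
force: [1.5, -0.9, -0.4]
gripper_width: 0.219
grip_force: 58.7
```

arm_command([
  {"linear": [41, -15, 0], "twist": 0},
  {"linear": [0, 0, 0], "twist": 0},
  {"linear": [0, 0, 20], "twist": 0},
  {"linear": [0, 0, 0], "twist": 0},
  {"linear": [0, 0, 0], "twist": 0},
  {"linear": [0, 0, 0], "twist": 0},
  {"linear": [0, 0, 0], "twist": 0},
  {"linear": [0, 0, 0], "twist": 0},
])

```text
t: 10.7
eef_pos: [0.6758, -0.0376, 0.0377]
tool_rot: [0.998, 0.056, 0.0, 0.0]
force: [-0.5, 0.4, -0.4]
gripper_width: 0.215
grip_force: 58.7
```

```bash
python3 - <<'E'
from go import *
s=status.get_state(); p=vision.snapshot("wrist"); save("w3.png",p["image"]); print(s["gripper_width"],s["grip_force"])
E
python3 go.py "(676,-37.4,-10,.112)"
```

```text
0.21501728077812793 58.676698207855225
at [675.8 -37.5  37.7] 0.112 zaxis [ 0.0004 -0.     -1.    ] j7 -1.6065197084623786
twist -0.000 shift [ 0.2 -0.1 47.7] n>=0.8
```

View pics/w3.png

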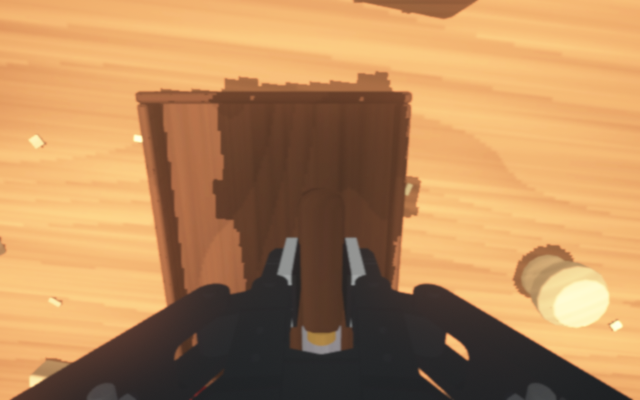

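The gouge is level in the grip over the tray, right of its centre (handle at about (320,265), tray columns 140-410). I lower and release it.

arm_command([
  {"linear": [0, 0, 20], "twist": 0},
  {"linear": [0, 0, 15], "twist": 0},
  {"linear": [0, 0, 8], "twist": 0},
  {"linear": [0, 0, 4], "twist": 0},
  {"linear": [0, 0, 1], "twist": 0},
  {"linear": [0, 0, 0], "twist": 0},
  {"linear": [0, 0, 0], "twist": 0},
  {"linear": [0, 0, 0], "twist": 0},
])

```text
t: 11.75
eef_pos: [0.6759, -0.0375, -0.0102]
tool_rot: [0.998, 0.056, 0.0, 0.0]
force: [-0.1, -0.6, -1.1]
gripper_width: 0.218
grip_force: 58.7
```

arm_command([
  {"linear": [0, 0, 0], "twist": 0},
  {"linear": [0, 0, 0], "twist": 0},
  {"linear": [0, 0, 0], "twist": 0},
  {"linear": [0, 0, 0], "twist": 0},
  {"linear": [0, 0, 0], "twist": 0},
  {"linear": [0, 0, -30], "twist": 0},
  {"linear": [0, 0, -40], "twist": 0},
  {"linear": [0, 0, 0], "twist": 0},
], fingers=35)

```text
t: 12.75
eef_pos: [0.6783, -0.0374, 0.063]
tool_rot: [0.998, 0.056, 0.003, 0.0]
force: [0.6, -0.0, 0.1]
gripper_width: 0.411
grip_force: 0.0
```

```bash
python3 go.py "(451,2,60,.03),(451,2,-16,.03)"
```

```text
at [678.3 -37.4  63. ] 0.112 zaxis [ 0.0062  0.0001 -1.    ] j7 -1.6012764239157198
twist 0.082 shift [-226.   -46.1    3. ] n>=3.7
twist 0.000 shift [ 0.  0. 76.] n>=1.2
```

arm_command([
  {"linear": [0, 0, -20], "twist": 0.082},
  {"linear": [-45, -9, 0], "twist": 0},
  {"linear": [-45, -9, 0], "twist": 0},
  {"linear": [-45, -9, 0], "twist": 0},
  {"linear": [-45, -9, 0], "twist": 0},
  {"linear": [-44, -9, 0], "twist": 0},
  {"linear": [0, 0, 0], "twist": 0},
  {"linear": [0, 0, 0], "twist": 0},
], fingers=45)

```text
t: 13.75
eef_pos: [0.4512, 0.0008, 0.0795]
tool_rot: [1.0, 0.015, 0.0, 0.0]
force: [0.9, -0.4, 0.5]
gripper_width: 0.528
grip_force: 0.0
```

```bash
cat > wm.py <<'E'
from go import *
def meas(name,xy,r,lo,hi,dark=None,k=5):
    s=status.get_state(); p=vision.snapshot("wrist"); W=cloud(p,s); W[p["z_map"]==0]=9; im=p["image"].astype(int)
    for d in vision.trace(p,name)[:3]: print(d["score"],d["extent"],rect(W[d["pixels"]&(p["z_map"]>0)]),"z50",np.median(W[d["pixels"]][:,2]))
    m=near(W,xy,r,lo,hi)
    if dark: m&=im.sum(-1)<dark
    m=cv2.morphologyEx(m.astype(np.uint8),cv2.MORPH_OPEN,np.ones((k,k)))>0
    q=W[m]; print(len(q),rect(q),np.percentile(q[:,2],[50,95]))
E
python3 -c "
from wm import *
meas('narrow_gouge_grip',(.451,.002),.06,.009,.03,330)"
python3 go.py "(451,2,-17,.03)"
```

```text
0.71 [305.2, 151.9, 333.6, 285.3] (array([431.5,   2.2]), array([111.7,  20.9]), 0.3) z50 0.01932351016099297
2652 (array([439.6,   2. ]), array([95.3, 20. ]), 1.4) [0.0196 0.0212]
at [451.7   0.7  79.4] 0.029 zaxis [ 0.0009  0.0002 -1.    ] j7 -1.7777165627001104
twist -0.001 shift [-0.6 -1.3 96.4] n>=1.5
```

arm_command([
  {"linear": [-1, -1, 30], "twist": 0.012},
  {"linear": [0, 0, 30], "twist": 0},
  {"linear": [0, 0, 20], "twist": 0},
  {"linear": [0, 0, 12], "twist": 0},
  {"linear": [0, 0, 4], "twist": 0},
  {"linear": [0, 0, 0], "twist": 0},
  {"linear": [0, 0, 0], "twist": 0},
  {"linear": [0, 0, 0], "twist": 0},
])

```text
t: 14.85
eef_pos: [0.4499, 0.0018, -0.0161]
tool_rot: [1.0, 0.009, 0.001, -0.0]
force: [-0.5, -0.4, 1.0]
gripper_width: 0.529
grip_force: 0.0
```

arm_command([
  {"linear": [0, 0, 0], "twist": 0},
  {"linear": [0, 0, 0], "twist": 0},
  {"linear": [0, 0, 0], "twist": 0},
  {"linear": [0, 0, 0], "twist": 0},
  {"linear": [0, 0, 0], "twist": 0},
  {"linear": [0, 0, 0], "twist": 0},
  {"linear": [0, 0, 0], "twist": 0},
  {"linear": [0, 0, 0], "twist": 0},
], fingers=0)

```text
t: 15.85
eef_pos: [0.4496, 0.0018, -0.0161]
tool_rot: [1.0, 0.009, 0.0, 0.0]
force: [-0.5, 0.5, 7.8]
gripper_width: 0.217
grip_force: 59.0
```

```bash
python3 go.py "(451,1,60,.017),(670,12.4,60,.112),(670,12.4,-9.5,.112)"
```

```text
at [449.6   1.8 -16.1] 0.018 zaxis [ 0.0006 -0.0001 -1.    ] j7 -1.8608513695177211
twist 0.001 shift [  1.4   0.8 -76.1] n>=1.2
twist -0.095 shift [218.9  13.1  -0. ] n>=3.5
twist 0.000 shift [ 0.   0.  69.5] n>=1.1
```

arm_command([
  {"linear": [0, 0, -25], "twist": 0},
  {"linear": [0, 0, -45], "twist": 0},
  {"linear": [0, 0, 0], "twist": -0.094},
  {"linear": [45, 3, 0], "twist": 0},
  {"linear": [45, 3, 0], "twist": 0},
  {"linear": [45, 3, 0], "twist": 0},
  {"linear": [45, 3, 0], "twist": 0},
  {"linear": [40, 2, 0], "twist": 0},
])

```text
t: 16.85
eef_pos: [0.6709, 0.0123, 0.0532]
tool_rot: [0.998, 0.056, -0.0, 0.0]
force: [0.2, 0.6, -1.2]
gripper_width: 0.22
grip_force: 59.0
```

arm_command([
  {"linear": [0, 0, 0], "twist": 0},
  {"linear": [0, 0, 25], "twist": 0},
  {"linear": [0, 0, 20], "twist": 0},
  {"linear": [0, 0, 12], "twist": 0},
  {"linear": [0, 0, 5], "twist": 0},
  {"linear": [0, 0, 0], "twist": 0},
  {"linear": [0, 0, 0], "twist": 0},
  {"linear": [0, 0, 0], "twist": 0},
])

```text
t: 17.85
eef_pos: [0.6701, 0.0124, -0.0079]
tool_rot: [0.998, 0.056, 0.001, 0.0]
force: [1.1, -0.2, -1.3]
gripper_width: 0.214
grip_force: 58.9
```

arm_command([
  {"linear": [0, 0, 0], "twist": 0},
  {"linear": [0, 0, 0], "twist": 0},
  {"linear": [0, 0, 0], "twist": 0},
  {"linear": [0, 0, 0], "twist": 0},
  {"linear": [0, 0, 0], "twist": 0},
  {"linear": [0, 0, -30], "twist": 0},
  {"linear": [0, 0, -40], "twist": 0},
  {"linear": [0, 0, -20], "twist": 0},
], fingers=35)

```text
t: 18.85
eef_pos: [0.6707, 0.0125, 0.0837]
tool_rot: [0.998, 0.056, 0.001, -0.0]
force: [0.3, 0.5, -0.1]
gripper_width: 0.408
grip_force: 0.0
```

```bash
python3 go.py "(445.7,148,80,-.206),(445.7,148,-12,-.206)"
```

```text
at [670.7  12.5  83.7] 0.112 zaxis [ 0.0028  0.0002 -1.    ] j7 -1.6786009161917825
twist 0.318 shift [-247.9  -86.6    3.7] n>=4.2
twist 0.000 shift [ 0. -0. 92.] n>=1.5
```

arm_command([
  {"linear": [0, 0, -10], "twist": 0.16},
  {"linear": [0, 0, 0], "twist": 0.158},
  {"linear": [-50, -17, 0], "twist": 0},
  {"linear": [-50, -17, 0], "twist": 0},
  {"linear": [-50, -17, 0], "twist": 0},
  {"linear": [-50, -18, 0], "twist": 0},
  {"linear": [-48, -17, 0], "twist": 0},
  {"linear": [0, 0, 0], "twist": 0},
], fingers=75)

```text
t: 19.85
eef_pos: [0.441, 0.1492, 0.0912]
tool_rot: [0.995, -0.1, -0.001, 0.0]
force: [-0.2, -0.7, 0.7]
gripper_width: 0.876
grip_force: 0.0
```

```bash
python3 -c "
from wm import *
meas('flower_block_center',(.4457,.148),.04,.014,.04)
p=vision.snapshot('top'); W=cloud(p)
for n in ('wide_gouge_grip','narrow_gouge_grip'):
  for d in vision.trace(p,n)[:4]: q=W[d['pixels']&(p['z_map']>0)]; print(n,d['score'],rect(q),np.percentile(q[:,2],[10,50,90]))
im=p['image'][95:200,260:360]; save('t4.png',cv2.resize(im,None,fx=5,fy=5,interpolation=cv2.INTER_CUBIC))"
python3 tips.py; python3 go.py "(445.7,148,-14,-.206)"
```

```text
0.57 [289.2, 157.7, 353.8, 222.5] (array([446.5, 149.4]), array([47.7, 46.1]), 78.0) z50 0.024082987849248283
3666 (array([446.2, 148.2]), array([46.1, 45.8]), 78.5) [0.0241 0.0282]
wide_gouge_grip 0.79 (array([655.1, -39.9]), array([103.1,  21.6]), 6.6) [0.0159 0.0233 0.0272]
wide_gouge_grip 0.77 (array([ 639.6, -457.2]), array([103.5,  19.8]), 52.2) [0.0082 0.0164 0.0209]
wide_gouge_grip 0.76 (array([ 318.2, -237.7]), array([ 24.8, 104.2]), 4.0) [0.0024 0.0162 0.0212]
narrow_gouge_grip 0.47 (array([655.3,  10.9]), array([92.7, 20.1]), 6.0) [0.0188 0.0246 0.0272]
[0.4456 0.1466 0.0913] 0.876790348317677 [-0.0527  0.53   -0.3273]
tip z [-40.922   67.5162  71.5245  74.2359] inner y -24.90565530501055 -16.215629665817126 x -13.753118914624574 13.577254596262417
tip z [-43.1589  67.3081  71.6099  73.2218] inner y 14.076140673945455 21.415893641076206 x -13.976451929023595 13.700784932781207
at [445.5 146.6  91.3] -0.208 zaxis [ 0.0003 -0.0001 -1.    ] j7 -2.303340088287657
twist -0.002 shift [ -0.1  -1.4 105.3] n>=1.7
```

View pics/t4.png

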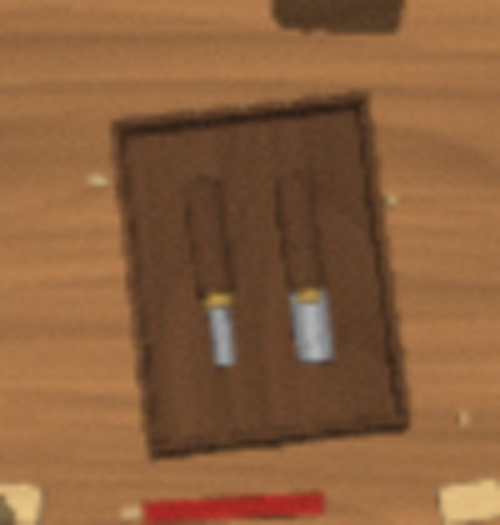

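Both gouges lie flat and side by side inside the tray (at (208,270) and (308,270) in the crop), with floor visible all round. Next, the flower block.

arm_command([
  {"linear": [0, -2, 30], "twist": 0},
  {"linear": [0, 0, 30], "twist": 0},
  {"linear": [0, 0, 25], "twist": 0},
  {"linear": [0, 0, 15], "twist": 0},
  {"linear": [0, 0, 6], "twist": 0},
  {"linear": [0, 0, 0], "twist": 0},
  {"linear": [0, 0, 0], "twist": 0},
  {"linear": [0, 0, 0], "twist": 0},
])

```text
t: 21.15
eef_pos: [0.4454, 0.1495, -0.014]
tool_rot: [0.995, -0.103, 0.001, -0.0]
force: [0.4, -0.2, -0.2]
gripper_width: 0.879
grip_force: 0.0
```

arm_command([
  {"linear": [0, 0, 0], "twist": 0},
  {"linear": [0, 0, 0], "twist": 0},
  {"linear": [0, 0, 0], "twist": 0},
  {"linear": [0, 0, 0], "twist": 0},
  {"linear": [0, 0, 0], "twist": 0},
  {"linear": [0, 0, 0], "twist": 0},
  {"linear": [0, 0, 0], "twist": 0},
  {"linear": [0, 0, 0], "twist": 0},
], fingers=0)

```text
t: 22.15
eef_pos: [0.4451, 0.1493, -0.014]
tool_rot: [0.995, -0.103, 0.0, -0.0]
force: [-2.3, -0.9, 8.3]
gripper_width: 0.513
grip_force: 60.5
```

```bash
python3 go.py "(446,148,85,-.206),(451,359,85,.216)"
```

```text
at [445.1 149.3 -14. ] -0.206 zaxis [ 0.0006  0.0001 -1.    ] j7 -2.3667240900404125
twist -0.000 shift [  1.2   1.1 -99. ] n>=1.6
twist -0.422 shift [  50.1 -205.     0. ] n>=3.4
```

arm_command([
  {"linear": [0, 0, -30], "twist": 0},
  {"linear": [0, 0, -50], "twist": -0.14},
  {"linear": [0, 0, -20], "twist": -0.14},
  {"linear": [0, 0, 0], "twist": -0.142},
  {"linear": [12, -50, 0], "twist": 0},
  {"linear": [12, -50, 0], "twist": 0},
  {"linear": [12, -50, 0], "twist": 0},
  {"linear": [13, -53, 0], "twist": 0},
])

```text
t: 23.15
eef_pos: [0.4493, 0.3592, 0.0853]
tool_rot: [0.994, 0.107, 0.0, 0.0]
force: [0.7, -0.4, -0.3]
gripper_width: 0.519
grip_force: 62.2
```

```bash
python3 go.py "(449.4,358.4,-6.5,.216)"; python3 -c "
from wm import *
s=status.get_state(); p=vision.snapshot('wrist'); save('w5.png',p['image']); print(s['gripper_width'],s['grip_force'])"
```

```text
at [449.3 359.2  85.3] 0.215 zaxis [ 0.0001 -0.0006 -1.    ] j7 -2.3046976605128124
twist -0.001 shift [-0.1  0.8 91.8] n>=1.5
0.518518397416909 62.24819898605347
```

View pics/w5.png

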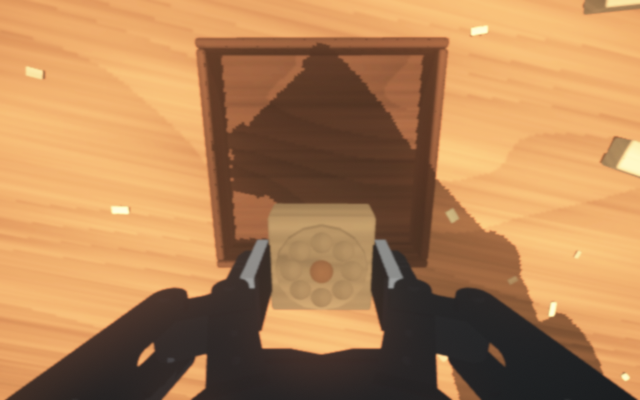

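The flower block is level in the grip with its petals up, at (322,260). Taking perspective into account, the box's near wall (row 265) is at tool x = -40 mm, which clears the block. I lower it.

arm_command([
  {"linear": [0, 1, 30], "twist": 0},
  {"linear": [0, 0, 25], "twist": 0},
  {"linear": [0, 0, 20], "twist": 0},
  {"linear": [0, 0, 10], "twist": 0},
  {"linear": [0, 0, 5], "twist": 0},
  {"linear": [0, 0, 2], "twist": 0},
  {"linear": [0, 0, 0], "twist": 0},
  {"linear": [0, 0, 0], "twist": 0},
])

```text
t: 24.2
eef_pos: [0.4498, 0.3573, -0.0061]
tool_rot: [0.994, 0.108, 0.0, -0.0]
force: [-0.4, -0.3, -0.5]
gripper_width: 0.515
grip_force: 62.2
```

arm_command([
  {"linear": [0, 0, 0], "twist": 0},
  {"linear": [0, 0, 0], "twist": 0},
  {"linear": [0, 0, 0], "twist": 0},
  {"linear": [0, 0, 0], "twist": 0},
  {"linear": [0, 0, 0], "twist": 0},
  {"linear": [0, 0, -30], "twist": 0},
  {"linear": [0, 0, -50], "twist": 0},
  {"linear": [0, 0, -20], "twist": 0},
], fingers=62)

```text
t: 25.2
eef_pos: [0.4504, 0.3582, 0.0961]
tool_rot: [0.994, 0.108, 0.001, -0.001]
force: [-0.8, -0.3, -0.1]
gripper_width: 0.722
grip_force: 0.0
```

```bash
python3 go.py "(640.3,198,91,.319)"
```

```text
at [450.4 358.2  96.1] 0.216 zaxis [ 0.0026  0.0024 -1.    ] j7 -2.2974592434841177
twist -0.103 shift [130.1 211.7   5.1] n>=4.0
```

arm_command([
  {"linear": [0, 0, 0], "twist": -0.103},
  {"linear": [22, 35, 0], "twist": 0},
  {"linear": [22, 35, 0], "twist": 0},
  {"linear": [22, 35, 0], "twist": 0},
  {"linear": [22, 35, 0], "twist": 0},
  {"linear": [21, 36, 0], "twist": 0},
  {"linear": [21, 36, 0], "twist": 0},
  {"linear": [0, 0, 0], "twist": 0},
], fingers=75)

```text
t: 26.2
eef_pos: [0.6421, 0.1919, 0.0928]
tool_rot: [0.988, 0.156, 0.0, 0.001]
force: [0.4, -0.0, -0.2]
gripper_width: 0.879
grip_force: 0.0
```

```bash
python3 -c "
from wm import *
meas('ring_block_center',(.640,.198),.04,.014,.04)
p=vision.snapshot('top'); W=cloud(p)
q=W[near(W,(.4807,.3652),.09,.018,.036)]; m=near(W,(.4807,.3652),.062,.018,.045); print('in box',rect(W[m]),np.percentile(W[m][:,2],[5,50,95]))
"; python3 go.py "(640.3,198,-14,.319)"
```

```text
0.9 [281.4, 167.2, 341.7, 229.7] (array([640.5, 200. ]), array([45.6, 47.3]), 18.8) z50 0.024247116001365837
0.85 [325.5, 22.9, 399.1, 99.0] (array([744.3, 194.5]), array([49.4, 46.4]), 20.2) z50 0.02435738679640484
0.81 [2.0, 0.0, 33.0, 38.2] (array([693.5, 428.2]), array([12.4, 35.8]), 58.8) z50 0.018404671098751504
3561 (array([640.6, 198.4]), array([45.9, 46. ]), 18.2) [0.0243 0.0286]
in box (array([450.5, 357.2]), array([45.3, 46.3]), 11.6) [0.0228 0.0289 0.0347]
at [638.6 197.3  93.2] 0.319 zaxis [-0.0008  0.0005 -1.    ] j7 -1.8021044666298975
twist 0.000 shift [  1.8  -0.1 107.2] n>=1.7
```

arm_command([
  {"linear": [2, 0, 30], "twist": 0},
  {"linear": [0, -1, 30], "twist": 0},
  {"linear": [0, 0, 25], "twist": 0},
  {"linear": [0, 0, 15], "twist": 0},
  {"linear": [0, 0, 7], "twist": 0},
  {"linear": [0, 0, 0], "twist": 0},
  {"linear": [0, 0, 0], "twist": 0},
  {"linear": [0, 0, 0], "twist": 0},
])

```text
t: 27.35
eef_pos: [0.6415, 0.1983, -0.0127]
tool_rot: [0.987, 0.159, 0.001, -0.0]
force: [0.3, 0.3, -0.3]
gripper_width: 0.874
grip_force: 0.0
```

arm_command([
  {"linear": [0, 0, 0], "twist": 0},
  {"linear": [0, 0, 0], "twist": 0},
  {"linear": [0, 0, 0], "twist": 0},
  {"linear": [0, 0, 0], "twist": 0},
  {"linear": [0, 0, 0], "twist": 0},
  {"linear": [0, 0, 0], "twist": 0},
  {"linear": [0, 0, 0], "twist": 0},
  {"linear": [0, 0, 0], "twist": 0},
], fingers=0)

```text
t: 28.35
eef_pos: [0.6415, 0.1982, -0.0129]
tool_rot: [0.987, 0.159, 0.001, -0.0]
force: [-1.2, -1.3, 7.1]
gripper_width: 0.516
grip_force: 61.6
```

```bash
python3 go.py "(640,198,86,.319),(512,372,86,.216)"
```

```text
at [641.5 198.2 -12.9] 0.319 zaxis [ 0.001   0.0002 -1.    ] j7 -1.8411879964753515
twist -0.000 shift [ -1.5  -0.2 -98.9] n>=1.6
twist 0.103 shift [ -87.7 -197.4    0. ] n>=3.5
```

arm_command([
  {"linear": [0, 0, -40], "twist": 0},
  {"linear": [0, 0, -50], "twist": 0.103},
  {"linear": [0, 0, -10], "twist": 0},
  {"linear": [-22, -50, 0], "twist": 0},
  {"linear": [-22, -50, 0], "twist": 0},
  {"linear": [-22, -50, 0], "twist": 0},
  {"linear": [-22, -47, 0], "twist": 0},
  {"linear": [0, 0, 0], "twist": 0},
])

```text
t: 29.35
eef_pos: [0.5081, 0.3768, 0.0859]
tool_rot: [0.994, 0.112, -0.001, -0.001]
force: [0.5, -0.2, -0.6]
gripper_width: 0.511
grip_force: 61.3
```

```bash
python3 go.py "(513,372,-5.5,.216)"; python3 -c "
from wm import *
s=status.get_state(); p=vision.snapshot('wrist'); save('w6.png',p['image']); print(s['gripper_width'],s['grip_force'])"
```

```text
at [508.1 376.8  85.9] 0.225 zaxis [-0.0027  0.0021 -1.    ] j7 -2.2360242602093323
twist 0.009 shift [ 3.7  5.7 91.4] n>=1.5
0.5113735837760277 61.34538531303406
```

View pics/w6.png

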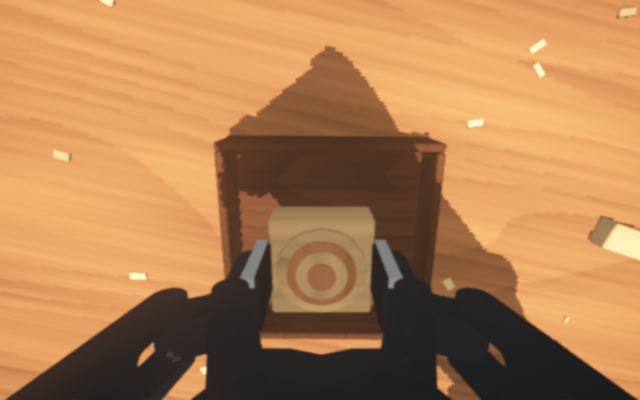

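The ring block is level in the grip over the far half of the box (block at (322,260), box columns 215-445). I check that the arm has settled, then lower.

```bash
python3 go.py "(513,372,-5.5,.216)"
```

```text
at [510.6 373.8  85.8] 0.221 zaxis [-0.0014  0.0001 -1.    ] j7 -2.234925713349349
twist 0.005 shift [ 2.   2.2 91.3] n>=1.5
```

Still settling towards the target, so no correction is needed.

arm_command([
  {"linear": [0, 0, 0], "twist": 0},
  {"linear": [0, 0, 30], "twist": 0},
  {"linear": [0, 0, 25], "twist": 0},
  {"linear": [0, 0, 20], "twist": 0},
  {"linear": [0, 0, 10], "twist": 0},
  {"linear": [0, 0, 6], "twist": 0},
  {"linear": [0, 0, 0], "twist": 0},
  {"linear": [0, 0, 0], "twist": 0},
])

```text
t: 30.4
eef_pos: [0.5133, 0.3721, -0.0039]
tool_rot: [0.994, 0.108, 0.001, -0.0]
force: [-0.3, 0.3, -0.1]
gripper_width: 0.515
grip_force: 61.3
```

arm_command([
  {"linear": [0, 0, 0], "twist": 0},
  {"linear": [0, 0, 0], "twist": 0},
  {"linear": [0, 0, 0], "twist": 0},
  {"linear": [0, 0, 0], "twist": 0},
  {"linear": [0, 0, 0], "twist": 0},
  {"linear": [0, 0, -30], "twist": 0},
  {"linear": [0, 0, -50], "twist": 0},
  {"linear": [0, 0, -20], "twist": 0},
], fingers=62)

```text
t: 31.4
eef_pos: [0.5139, 0.3728, 0.0984]
tool_rot: [0.994, 0.108, 0.002, -0.001]
force: [-0.4, -0.3, 0.4]
gripper_width: 0.72
grip_force: 0.0
```

```bash
python3 go.py "(648.4,-193.5,95,.2)"
```

```text
at [513.9 372.8  98.4] 0.216 zaxis [ 0.0028  0.0025 -1.    ] j7 -2.2324489769456703
twist 0.016 shift [ 19.4 581.7   3.4] n>=9.3
```

arm_command([
  {"linear": [1, 45, 0], "twist": 0},
  {"linear": [1, 45, 0], "twist": 0},
  {"linear": [1, 45, 0], "twist": 0},
  {"linear": [1, 45, 0], "twist": 0},
  {"linear": [1, 45, 0], "twist": 0},
  {"linear": [1, 45, 0], "twist": 0},
  {"linear": [1, 45, 0], "twist": 0},
  {"linear": [1, 45, 0], "twist": 0},
], fingers=72)

```text
t: 32.4
eef_pos: [0.5979, 0.0203, 0.0955]
tool_rot: [0.994, 0.108, 0.0, 0.0]
force: [1.0, -0.1, -0.6]
gripper_width: 0.845
grip_force: 0.0
```

arm_command([
  {"linear": [0, 45, 0], "twist": 0},
  {"linear": [0, 45, 0], "twist": 0},
  {"linear": [0, 45, 0], "twist": 0},
  {"linear": [0, 45, 0], "twist": 0},
  {"linear": [0, 42, 0], "twist": 0},
  {"linear": [0, 0, 0], "twist": 0},
  {"linear": [0, 0, 0], "twist": 0},
  {"linear": [0, 0, 0], "twist": 0},
])

```text
t: 33.4
eef_pos: [0.6453, -0.1933, 0.0955]
tool_rot: [0.994, 0.109, 0.0, -0.0]
force: [0.3, 0.7, -0.6]
gripper_width: 0.842
grip_force: 0.0
```

```bash
python3 -c "
from wm import *
meas('knob_center',(.648,-.193),.04,.016,.05)
meas('knob_center',(.648,-.193),.04,.0345,.05)
p=vision.snapshot('top'); W=cloud(p)
m=near(W,(.4807,.3652),.067,.018,.031); im=p['image'];print('box',rect(W[m]))
save('t6.png',cv2.resize(im[165:255,125:220],None,fx=5,fy=5,interpolation=cv2.INTER_CUBIC))
"; python3 go.py "(648.4,-193.5,0,.216),(468,-378,60,.216)"
```

```text
0.82 [296.2, 165.0, 352.7, 223.3] (array([ 649.1, -194.5]), array([41.9, 40.1]), 26.0) z50 0.034462119229573755
0.6 [19.9, 48.6, 73.4, 199.2] (array([653.7,  17.3]), array([106. ,  36.4]), 7.2) z50 0.02415466585360601
0.23 [467.2, 366.7, 512.1, 400.0] (array([ 495.2, -394.9]), array([39.8, 45.3]), 10.0) z50 0.006363104590865594
2347 (array([ 649.8, -194.1]), array([40.3, 40.8]), 13.9) [0.0344 0.0363]
0.91 [298.6, 164.6, 348.4, 221.3] (array([ 649.5, -194. ]), array([40.9, 39.3]), 10.7) z50 0.03447344228161632
448 (array([ 648.2, -192.7]), array([18.6, 16.3]), 12.1) [0.0357 0.0369]
box (array([481.7, 364.3]), array([110.2,  47.4]), 13.4)
at [ 645.3 -194.5   95.5] 0.217 zaxis [ 0.0001  0.     -1.    ] j7 -1.2760656046654106
twist 0.001 shift [ 3.2 -0.3 95.5] n>=1.5
twist 0.000 shift [-215.8  141.5  -60. ] n>=4.2
```

View pics/t6.png

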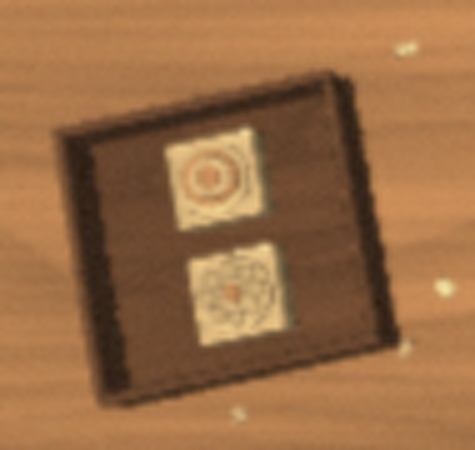

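Both blocks are flat, carved face up and apart in the box (at (215,180) and (240,293) in the crop). Next, the knob.

arm_command([
  {"linear": [4, -1, 30], "twist": 0},
  {"linear": [0, 0, 30], "twist": 0},
  {"linear": [0, 0, 25], "twist": 0},
  {"linear": [0, 0, 17], "twist": 0},
  {"linear": [0, 0, 8], "twist": 0},
  {"linear": [0, 0, 0], "twist": 0},
  {"linear": [0, 0, 0], "twist": 0},
  {"linear": [0, 0, 0], "twist": 0},
])

```text
t: 34.65
eef_pos: [0.6496, -0.1934, -0.0137]
tool_rot: [0.994, 0.108, 0.001, 0.0]
force: [-0.6, 0.7, 0.7]
gripper_width: 0.845
grip_force: 0.0
```

arm_command([
  {"linear": [0, 0, 0], "twist": 0},
  {"linear": [0, 0, 0], "twist": 0},
  {"linear": [0, 0, 0], "twist": 0},
  {"linear": [0, 0, 0], "twist": 0},
  {"linear": [0, 0, 0], "twist": 0},
  {"linear": [0, 0, 0], "twist": 0},
  {"linear": [0, 0, 0], "twist": 0},
  {"linear": [0, 0, -30], "twist": 0},
], fingers=0)

```text
t: 35.65
eef_pos: [0.647, -0.1929, 0.0137]
tool_rot: [0.994, 0.108, -0.002, -0.001]
force: [1.1, -0.4, -0.2]
gripper_width: 0.454
grip_force: 60.3
```

```bash
python3 go.py "(649,-194,70,.216),(468,-378,70,.216)"
```

```text
at [ 647.  -192.9   13.7] 0.216 zaxis [-0.0044  0.0009 -1.    ] j7 -1.3023404018184381
twist -0.000 shift [  1.7   1.5 -56.3] n>=0.9
twist 0.000 shift [-216.2  140.9    0. ] n>=4.1
```

arm_command([
  {"linear": [0, 0, -55], "twist": 0},
  {"linear": [0, 0, 0], "twist": 0},
  {"linear": [-43, 28, 0], "twist": 0},
  {"linear": [-43, 28, 0], "twist": 0},
  {"linear": [-43, 28, 0], "twist": 0},
  {"linear": [-43, 28, 0], "twist": 0},
  {"linear": [-43, 29, 0], "twist": 0},
  {"linear": [0, 0, 0], "twist": 0},
])

```text
t: 36.65
eef_pos: [0.4642, -0.3816, 0.0696]
tool_rot: [0.995, 0.104, -0.002, 0.001]
force: [1.2, 0.9, -0.7]
gripper_width: 0.448
grip_force: 60.3
```

```bash
python3 go.py "(468,-378,-7,.216)"; python3 -c "
from wm import *
s=status.get_state(); p=vision.snapshot('wrist'); save('w7.png',p['image']); print(s['gripper_width'],s['grip_force'])"; python3 go.py "(468,-378,-7,.216)"
```

```text
at [ 464.2 -381.6   69.6] 0.208 zaxis [-0.0034 -0.0017 -1.    ] j7 -0.9174296278689046
twist -0.008 shift [ 4.5 -2.7 76.6] n>=1.2
0.44763761151600345 60.34601502895384
at [ 466.8 -379.    69.8] 0.211 zaxis [-0.0014 -0.0003 -1.    ] j7 -0.9185274398599648
twist -0.005 shift [ 1.4 -0.7 76.8] n>=1.2
```

View pics/w7.png

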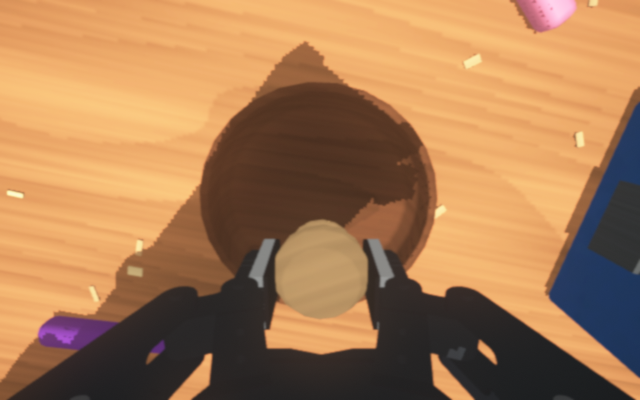

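The knob is upright in the grip above the dish, at (322,268). I lower it.

arm_command([
  {"linear": [0, 0, 0], "twist": 0},
  {"linear": [0, 0, 25], "twist": 0},
  {"linear": [0, 0, 25], "twist": 0},
  {"linear": [0, 0, 15], "twist": 0},
  {"linear": [0, 0, 8], "twist": 0},
  {"linear": [0, 0, 3], "twist": 0},
  {"linear": [0, 0, 0], "twist": 0},
  {"linear": [0, 0, 0], "twist": 0},
])

```text
t: 37.7
eef_pos: [0.4695, -0.3773, -0.0049]
tool_rot: [0.994, 0.108, 0.0, 0.0]
force: [0.2, 0.3, -0.4]
gripper_width: 0.446
grip_force: 60.3
```

arm_command([
  {"linear": [0, 0, 0], "twist": 0},
  {"linear": [0, 0, 0], "twist": 0},
  {"linear": [0, 0, 0], "twist": 0},
  {"linear": [0, 0, 0], "twist": 0},
  {"linear": [0, 0, 0], "twist": 0},
  {"linear": [0, 0, 0], "twist": 0},
  {"linear": [0, 0, -30], "twist": 0},
  {"linear": [0, 0, -50], "twist": 0},
], fingers=60)

```text
t: 38.7
eef_pos: [0.4679, -0.3762, 0.0737]
tool_rot: [0.994, 0.108, -0.001, -0.001]
force: [1.1, -0.3, 1.4]
gripper_width: 0.701
grip_force: 0.0
```

arm_command([
  {"linear": [0, 0, -50], "twist": 0},
  {"linear": [0, 0, -50], "twist": 0},
  {"linear": [-40, 30, 0], "twist": 0},
  {"linear": [-40, 30, 0], "twist": 0},
  {"linear": [-40, 30, 0], "twist": 0},
  {"linear": [0, 30, 0], "twist": 0},
  {"linear": [0, 0, 0], "twist": 0},
  {"linear": [0, 0, 0], "twist": 0},
])

```text
t: 39.7
eef_pos: [0.378, -0.5188, 0.1741]
tool_rot: [0.994, 0.108, 0.0, -0.001]
force: [-0.3, 0.1, -0.5]
gripper_width: 0.704
grip_force: 0.0
```

```bash
python3 -c "
from wm import *
p=vision.snapshot('top'); W=cloud(p); im=p['image']
m=near(W,(.468,-.378),.05,.025,.06); print('knob',rect(W[m]),np.percentile(W[m][:,2],[5,50,97]))
m=near(W,(.687,.34),.06,.065,.09); print('cup',rect(W[m]))
for n in ('wide_gouge_grip','narrow_gouge_grip','knob_center'):
  for d in vision.trace(p,n)[:3]: print(n,d['score'],rect(W[d['pixels']&(p['z_map']>0)]))
save('t7.png',cv2.resize(im[95:295,110:500],None,fx=2.05,fy=2.05,interpolation=cv2.INTER_CUBIC)[:,:800])"
```

```text
knob (array([ 469.9, -376. ]), array([39.3, 37.5]), 88.2) [0.0312 0.0392 0.0437]
cup (array([687.4, 339.9]), array([64.8, 63.1]), 41.3)
wide_gouge_grip 0.69 (array([ 641.8, -461.3]), array([109.2,  29.3]), 50.9)
wide_gouge_grip 0.59 (array([ 319.3, -239.5]), array([ 19.5, 104.3]), 4.4)
wide_gouge_grip 0.49 (array([655. , -38.6]), array([103.5,  22.4]), 7.6)
narrow_gouge_grip 0.74 (array([654.9,  10.8]), array([98.2, 19.2]), 6.8)
knob_center 0.62 (array([ 466.8, -378.2]), array([46., 38.]), 47.6)
knob_center 0.21 (array([653.3, -14.4]), array([189.8, 144.1]), 6.4)
```

View pics/t7.png

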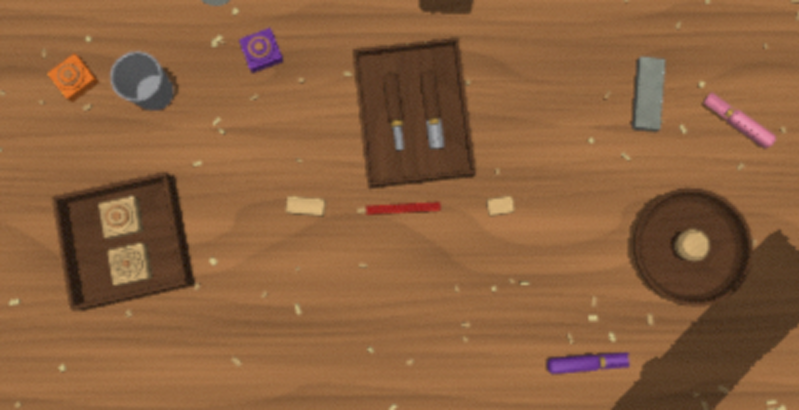

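Gouges in the tray, blocks in the box, knob standing in the dish (top at 42 mm, as expected), cup unmoved. I hand it in.

```bash
python3 -c "
from rig import ticket
print(ticket.hand_in())"
```

```text
the job is handed in; nothing more can be done
None
```

The job is done and handed in at about 40 s: both gouges lie flat in the tool tray, both blocks are carved face up and apart in the box, the knob stands in the dish, and the cup is where it was.

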